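Scan a picture frame's stock label

TASK

Stocktaking in the interiors showroom: lift the stick scanner by its head out of the charging cradle, lay it gently on the felt mat, button side up, and let go, then take it again by the grip behind the head so that your hand is clear of the reading window. Point it squarely at the stock label on the taller picture frame, scan line across the bars, window about 10 cm from the label, and hold it still for a second and a half; then lay it back on the mat, button side up, and let go. The scanner must never touch the bare polished table, and the frames, vase, candlestick and lamp stay as they stand.

Things in the scene. Friction and masses are not known exactly. Their poses are not given: they have to be found in the camera images.
- scanner: Stick barcode scanner, grey, 0.15 kg, 160 mm long. Origin: mid-length on its flat underside. x: along it, out of the window; y: across; z: out of the button side. Grip: x -80 to +30 mm, 40 wide (y), 26 thick (z); head: x +30 to +80, 50 wide, 30 thick; underside flat at z = 0. Reads by itself when aimed, no press. Starts seated in the cradle.
- scanner_window (a point): Centre of the dark reading window, on the head's end face at x = 80, y = 0, z = 15 mm of the scanner. Axes as the scanner's: the beam runs straight out along x, the scan line lies along y.
- cradle: White charging cradle, fixed, foot 116 x 85 mm. Origin: centre of underside; x front to back. Its slanted socket (2 to 3 mm play) covers the scanner from tail to scanner x = 0, open upward; the rest stands clear. Scanner x points 60 deg above cradle +x, button side to cradle -x; scanner origin at (-5, 0, 94.5) mm of the cradle. Pull it out straight along scanner x, 85 mm.
- mat: Grey felt mat, fixed, 240 (x) x 200 (y) x 3 mm. Origin: centre of its underside.
- frame_tall: The taller picture frame, 150 mm wide, 194 mm high, striped light and dark border, loose, 0.7 kg, leaning back 28 degrees on two rear struts, standing on the table. Origin: on the table at the middle of the front foot; x runs back from the face (the struts end 146 mm behind), y along its width, z up. Its bulk lies at x = 0 to 146 mm.
- frame_tall_label (a point): Centre of the white 60 x 40 mm stock label with black bars, on the glass of the taller frame, low down, 63 mm above the table. x points straight out of the label to the reader (28 degrees above level); y runs across the label, level, across the bars (to the right as seen by the robot); z up along the label.
- frame_small: The smaller, square picture frame, 130 mm wide, 123 mm high, plain brown border, with a label of its own that is not to be scanned; loose, leaning in the same way. Origin: on the table at the middle of its front foot; x runs back from the face, the struts end 123 mm behind it.
- vase: Glass bud vase with a eucalyptus sprig, loose, fragile, 72 mm across, glass 112 mm high, leaves to about 205 mm and 65 mm from its axis. Origin: centre of its underside.
- candlestick: Brass candlestick with a white candle, loose, 64 mm across the foot, 202 mm high in all, 34 mm across at most above the foot. Origin: centre of its underside.
- lamp: Brass table lamp, loose, 110 mm square foot, 320 mm high, white shade 185 mm across from 205 mm up. Origin: centre of its underside.
- table: The polished dark wooden table, top at z = 0; its origin does not matter.
Mind the look-alikes: they are no part of the job. What is meant by the scanner is not brown, and is the smaller of those in its own colour.

How it is judged:
By the outcome, as a careful person would: the job done as asked, in the order asked, and still so for the second after the job is handed in, with the robot touching nothing.
It also fails if it takes over 67 s, if anything falls off the work surface, if the arm or the gripper's body presses on something with over 40 N, if the wrist force passes 120 N, or if a joint passes its speed limit or range.

ROBOT

A 6-joint arm with a two-finger parallel gripper is mounted at the origin on the work surface. World frame = base frame: x ahead of the robot, y to its left, z up, the work surface at z = 0. Lengths are in m, angles in rad, forces in N, time in s.
With the tool pointing down it reaches from about 0.3 to 0.775 m from the base axis. Payload 14.6 kg.
Tool frame: the origin (TCP) lies at the centre of the arm's flange, where the gripper is bolted on; the fingertips stand 199 mm ahead of it and the grasp point (between the pads) lies ctrl.tcp_to_grasp ahead of it (ctrl.tcp_to_grasp is the distance from the TCP to the grasp point, in m); z points along the fingers, y is the line along which they close (so a half turn about z gives the same grasp; the last joint's range is limited). The gripper opens to 94 mm and grips with 3 to 60 N. Pads are 16 mm wide; open, the fingers measure 119 mm over their backs; the gripper's body (75 mm by 177 mm) begins 78 mm behind the grasp point.
Start: joints at [-1.363, 0.3, 1.521, -0, 1.321, -0.067], TCP at [0.149, -0.529, 0.405] pointing down, gripper open.
Joint ranges: [-3.03, 3.03], [-0.79, 2.21], [0.23, 2.52], [-1.04, 4.18], [0, 3.07], [-2.55, 2.55]. Speed limits (rad/s): [2.22, 2.22, 2.57, 3.14, 3.14, 3.14].

INTERFACE

Orientations are given as [roll, pitch, yaw] about the fixed x, y, z axes, in that order (R = Rz(yaw) Ry(pitch) Rx(roll)).
In Python, from station import ctrl gives the robot as it stands. The module is installed in compiled form; this text tells all that it offers.
- The arm moves only by the shell command python3 -m jog 'ROWS' [OPENING] [FORCE]. ROWS is JSON, a list of rows, each a list of 6 numbers: the shift along the tool's x, y, z in cm, then the turn, a rotation vector about the tool's x, y, z in rad. In form: [[tx, ty, tz, ax, ay, az], ...]. A call has 1 to 8 rows; each row is the pose to reach, as a shift and turn from the pose commanded when the call began, along the tool's axes at that moment; what a row does not reach only later rows make up. A row lasts 1/10 s, in which the tool goes at most 50 mm and 8.59 degrees, less where a joint would pass 70% of its speed; a pose out of reach is approached as far as the arm can. A call with a gripper value outside its range is refused whole. OPENING is the opening in per cent of the stroke, from 0 (shut) to 100 (fully open), set as the call begins (- or left out, the last holds). The fingers move at their own pace and stop on an object; FORCE is the grip in N (left out, the last holds). Time passes only in rows, so rows that repeat a pose let the fingers close. It gives the time, the measured TCP pose, the force, the opening and the grip force at its end, in the units of the state.
- ctrl.get_obs(): the state, without advancing time (a new reading comes with each control period).
- ctrl.camera(name): name is "scene" or "top"; returns a dict with "img" (384x512x3 uint8, blue, green, red), "intrinsics" (3x3 intrinsics, pixels), "k1" (the pictures are not rectified: a ray, as slopes to the right and down, at radius r is drawn at 1 + k1 r^2 times it, then the intrinsics apply), "R" (3x3) and "t" (3): a world point X has camera coordinates R X + t. Camera axes: x right, y down, z forward; pixel columns grow to the right and rows downward; lengths in m; the calibration is good to about 2 mm. A picture is of the moment at which its call begins. There is no depth.
- ctrl.hand_in(): hands the job in; it is judged then, once.
The state is a dict: "time_s": time; "qpos": joint angles; "joint_vel": joint speeds; "tau": joint torques, N m; "ee_pos": TCP position; "eef_rot": TCP orientation; "force": force on the tool from outside, world axes, zero at the start; "moment": the same for the moment, N m; "grip_width": finger opening in m; "grip_force": force on a finger pad.
Only numpy, scipy, OpenCV 4.12 (cv2) and the standard library are available. Lean on these libraries where they do the work, as an engineer would, in place of code of your own. Each camera call takes 0.05 s, during which the arm holds its last target. There are 200 camera calls.

## Working session

There is one attempt and no reset: what is moved stays moved. The work goes in short steps, Python scripts to look and compute and a shell command to move; the robot and the scene stay as the last step left them, time stands still between calls to the robot, and variables do not carry over. Pictures are saved under pics/ and viewed, at most 10 in all, crops included, and the job is handed in when it is done.

```bash
mkdir -p pics; ls; cat > h.py <<'E'
import numpy as np,cv2,pickle
from scipy.spatial.transform import Rotation as Ro
from station import ctrl
def cam(n):
    c=ctrl.camera(n); pickle.dump(c,open(n+'.pkl','wb')); return c
def load(n): return pickle.load(open(n+'.pkl','rb'))
def proj(c,X):
    X=np.atleast_2d(X); p=X@np.array(c['R']).T+np.array(c['t']); s=p[:,:2]/p[:,2:]
    s=s*(1+c['k1']*(s**2).sum(1,keepdims=True)); K=np.array(c['intrinsics'])
    return s@K[:2,:2].T+K[:2,2]
def ray(c,uv):
    K=np.array(c['intrinsics']); d=np.linalg.solve(K,np.array([*uv,1.]))[:2]; s=d.copy()
    for _ in range(50): s=d/(1+c['k1']*(s@s))
    R=np.array(c['R']); t=np.array(c['t']); v=R.T@np.array([*s,1]); return -R.T@t, v/np.linalg.norm(v)
def atz(c,uv,z):
    o,v=ray(c,uv); return o+v*(z-o[2])/v[2]
def tri(c1,u1,c2,u2):
    o1,v1=ray(c1,u1);o2,v2=ray(c2,u2)
    a=np.linalg.lstsq(np.c_[v1,-v2],o2-o1,rcond=None)[0]
    p,q=o1+a[0]*v1,o2+a[1]*v2; return (p+q)/2,np.linalg.norm(p-q)
E
python3 - <<'E'
from h import *
for n in('scene','top'):
    c=cam(n); cv2.imwrite(f'pics/{n}0.png',cv2.resize(c['img'],(800,600),interpolation=cv2.INTER_CUBIC))
    o,v=ray(c,(256,192)); print(n,o.round(3),v.round(3),c['k1'],np.array(c['intrinsics']).round(1).tolist())
o=ctrl.get_obs(); print(ctrl.tcp_to_grasp,o)
E
```

```text
pics
scene [ 1.204 -0.244  0.988] [-0.601  0.218 -0.769] 0.012085898547024717 [[359.8, 0.0, 260.5], [0.0, 359.8, 190.1], [0.0, 0.0, 1.0]]
top [ 0.439 -0.01   1.418] [ 0.076  0.021 -0.997] -0.13208260115448495 [[414.5, 0.0, 255.9], [0.0, 414.5, 187.7], [0.0, 0.0, 1.0]]
0.1804 {'time_s': 0.1, 'qpos': array([-1.36261419e+00,  3.00404956e-01,  1.52150537e+00,  2.80080389e-05,
        1.32068077e+00, -6.65633908e-02]), 'joint_vel': array([ 1.00663477e-03, -9.45795310e-04, -2.39178622e-03, -8.47048153e-05,
       -7.74948963e-04, -3.16270513e-04]), 'tau': array([ 1.23060734e-03, -5.32645869e+01, -3.53283727e+01,  7.09470478e-02,
        2.34898611e-02, -5.98440670e-05]), 'ee_pos': array([ 0.14922905, -0.52934068,  0.40415453]), 'eef_rot': array([-3.14059822e+00, -9.34807287e-05,  2.74738537e-01]), 'force': array([0.04551594, 0.61236396, 0.96411384]), 'moment': array([0.00896213, 0.00451212, 0.03957599]), 'grip_force': 0.0, 'grip_width': 0.094037112520685}
```

View pics/scene0.png

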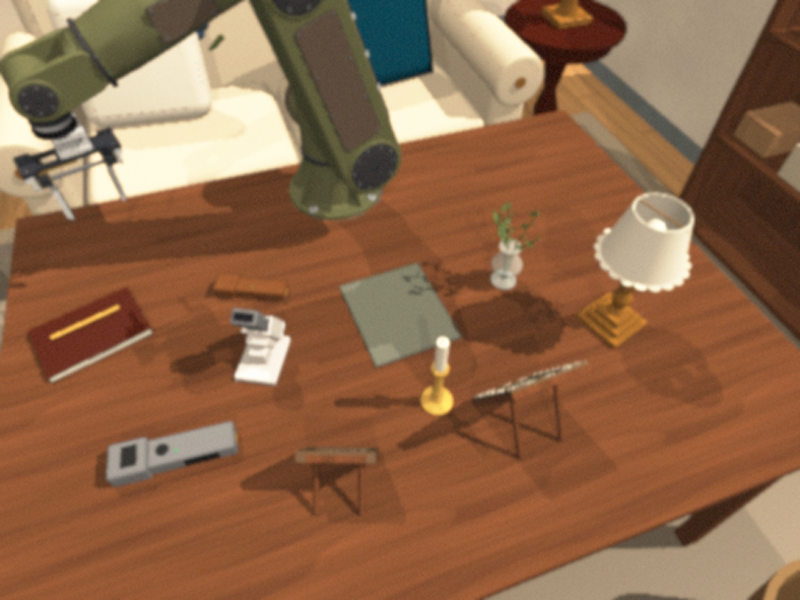

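View pics/top0.png

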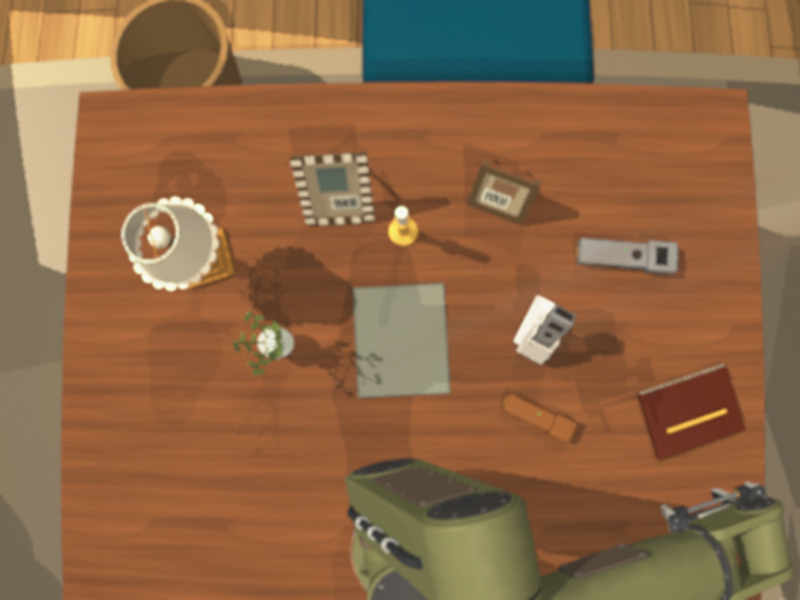

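```bash
python3 - <<'E'
from h import *
T,S=load('top'),load('scene')
f=lambda c,x,y:cv2.resize(c['img'][y:y+60,x:x+80],(400,300),interpolation=cv2.INTER_CUBIC)
cv2.imwrite('pics/crop1.png',np.vstack([np.hstack([f(T,309,181),f(T,174,92)]),np.hstack([f(S,126,191),f(S,300,225)])]))
E
```

```text
(no output)
```

View pics/crop1.png

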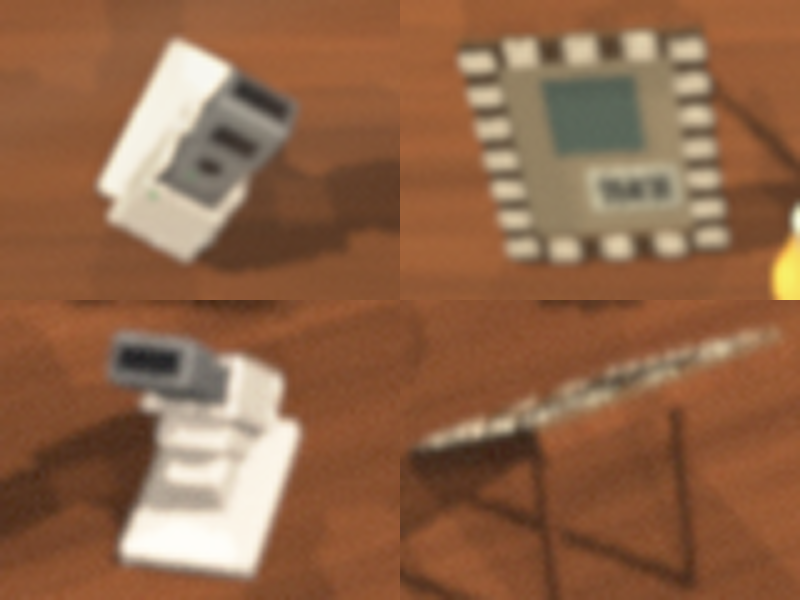

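The three stick scanners in the 800×600 top view are the small grey one seated in the white cradle at (550,318), a larger grey one on the bare table at (628,255) and a brown one at (540,415). The crop shows the cradle one has a reading window and button, is not brown and is the smaller grey, so it is the one meant. The tall frame has the striped border at (333,190), with its label at (345,202).

```bash
python3 - <<'E'
from h import *
from scipy.optimize import least_squares
T,S=load('top'),load('scene')
tc=lambda x,y,ox,oy:(ox+x/5-.4,oy+y/5-.4)
wt,ws=tc(262,97,309,181),tc(149,58,126,191)
print('window',tri(T,wt,S,ws))
a,b=atz(T,tc(175,38,309,181),.008),atz(T,tc(100,190,309,181),.008); d=a-b; print('foot edge',a,b,np.linalg.norm(d),np.degrees(np.arctan2(d[1],d[0])))
# head far edge (underside edge at x=80): z=94.5+69.3
e1,e2=[atz(T,tc(*p,309,181),.164) for p in((235,70),(299,103))]; d=e1-e2; print('head edge',e1,e2,np.linalg.norm(d),np.degrees(np.arctan2(-d[0],d[1])))
# scene foot corners near side
f1,f2,f3=[atz(S,tc(*p,126,191),z) for p,z in(((120,262),0),((255,277),0),((300,120),.008))]; print('scene foot',f1,f2,f3,np.linalg.norm(f1-f2),np.linalg.norm(f2-f3))
f=lambda p,z:atz(T,tc(p[0]-400,p[1],174,92),z)
for n,p,z in(('bl',(510,258),0.),('br',(728,245),0.),('tl',(460,48),.19),('tr',(705,35),.19),('lab',(635,187),.063),('lab tl',(588,172),.08),('lab tr',(682,163),.08),('lab bl',(594,212),.045),('lab br',(685,206),.045)): print(n,f(p,z).round(4))
for n,p in(('mat',(355,286)),('mat',(443,283)),('mat',(449,393)),('mat',(358,397))): print(n,atz(T,(p[0]/1.5625,p[1]/1.5625),.003).round(4))
for n,p,z in(('candle foot',(403,232),.02),('candle top',(401,212),.202),('vase',(275,343),.08),('smallframe',(500,215),0)): print(n,atz(T,(p[0]/1.5625,p[1]/1.5625),z).round(4))
print('candle foot S',atz(S,(437/1.5625,402/1.5625),.005), 'mat S',[atz(S,(x/1.5625,y/1.5625),.003).round(3).tolist() for x,y in((341,289),(418,264),(463,335),(377,363))])
E
```

```text
window (array([ 0.50930305, -0.29902607,  0.17521484]), np.float64(0.003053618736088721))
foot edge [ 0.55895158 -0.28021064  0.008     ] [ 0.45528271 -0.22749212  0.008     ] 0.11630338731573779 -26.954610812800013
head edge [ 0.52614128 -0.28686482  0.164     ] [ 0.50600825 -0.32592801  0.164     ] 0.04394623732711382 -27.266425374423108
scene foot [ 5.18803452e-01 -3.53440191e-01  1.11022302e-16] [ 5.58189018e-01 -2.75376347e-01  1.11022302e-16] [ 0.45323383 -0.22242622  0.008     ] 0.08743675679185672 0.11782744610747391
bl [0.7171 0.231  0.    ]
br [0.7256 0.0784 0.    ]
tl [0.8113 0.2324 0.19  ]
tr [0.8179 0.0816 0.19  ]
lab [0.7525 0.137  0.063 ]
lab tl [0.7589 0.1665 0.08  ]
lab tr [0.7646 0.1042 0.08  ]
lab bl [0.7396 0.1666 0.045 ]
lab br [0.7434 0.1049 0.045 ]
mat [0.577  0.1186 0.003 ]
mat [ 0.5836 -0.0748  0.003 ]
mat [ 0.3438 -0.0873  0.003 ]
mat [0.3345 0.1104 0.003 ]
candle foot [0.694  0.0129 0.02  ]
candle top [0.6995 0.0138 0.202 ]
vase [0.4503 0.2778 0.08  ]
smallframe [ 0.7362 -0.2026  0.    ]
candle foot S [0.70703399 0.01529144 0.005     ] mat S [[0.358, -0.083, 0.003], [0.343, 0.113, 0.003], [0.573, 0.13, 0.003], [0.579, -0.068, 0.003]]
```

```bash
cat >> h.py <<'E'
G=ctrl.tcp_to_grasp
def Rt(yaw,lean):  # tool frame: x along heading yaw (deg), z leaning towards heading by lean deg from straight down
    y,l=np.radians(yaw),np.radians(lean); h=np.array([np.cos(y),np.sin(y),0]); u=np.array([0,0,1.])
    z=np.sin(l)*h-np.cos(l)*u; x=np.cos(l)*h+np.sin(l)*u; return np.c_[x,np.cross(z,x),z]
def cur():
    o=ctrl.get_obs(); return np.array(o['ee_pos']),Ro.from_euler('xyz',o['eef_rot']).as_matrix(),o
def go(g,R):   # row that brings the grasp point to g with tool R
    p,C,o=cur(); t=np.array(g)-G*R[:,2]; s=C.T@(t-p)*100; r=Ro.from_matrix(C.T@R).as_rotvec()
    print('row',s.round(2).tolist()+r.round(3).tolist(),'n>=%.1f'%max(np.linalg.norm(s)/5,np.linalg.norm(r)/.15),'grasp',(p+G*C[:,2]).round(4),'q',o['qpos'].round(2),'t',round(o['time_s'],1))
    return t,R
E
python3 - <<'E'
from h import *
R=Rt(-27,30); g=np.array([.4935,-.2927,.1539])
go(g-.1*R[:,2],R)
E
```

```text
row [29.26, -22.95, 0.77, -0.196, 0.499, 0.728] n>=7.4 grasp [ 0.1492 -0.5292  0.2238] q [-1.36  0.3   1.52  0.    1.32 -0.07] t 0.1
```

```bash
python3 -m jog '[[29.3,-23,0.8,-0.196,0.5,0.728],[29.3,-23,0.8,-0.196,0.5,0.728],[29.3,-23,0.8,-0.196,0.5,0.728],[29.3,-23,0.8,-0.196,0.5,0.728],[29.3,-23,0.8,-0.196,0.5,0.728],[29.3,-23,0.8,-0.196,0.5,0.728],[29.3,-23,0.8,-0.196,0.5,0.728],[29.3,-23,0.8,-0.196,0.5,0.728]]' 100 15; python3 -m jog '[[0,0,0,0,0,0]]'; python3 - <<'E'
from h import *
R=Rt(-27,30); g=np.array([.4935,-.2927,.1539])
go(g-.1*R[:,2],R); print(ctrl.get_obs()['force'])
E
```

```text
time_s: 0.9
ee_pos: [0.3699, -0.2259, 0.3966]
eef_rot: [-3.141, -0.526, -0.47]
force: [0.3, -0.4, 0.3]
grip_width: 0.0942
grip_force: 0.0
time_s: 1.0
ee_pos: [0.37, -0.2262, 0.3965]
eef_rot: [3.141, -0.525, -0.467]
force: [0.6, -0.7, -0.5]
grip_width: 0.0943
grip_force: 0.0
row [0.01, 0.32, -0.02, -0.002, -0.001, 0.004] n>=0.1 grasp [ 0.4507 -0.2669  0.2404] q [-0.65 -0.03  1.94  0.14  0.72  1.31] t 1.0
[ 0.62794155 -0.70872319 -0.48519657]
```

```bash
python3 -m jog '[[0,0.2,2,0,0,0],[0,0.2,4,0,0,0],[0,0.2,5.5,0,0,0],[0,0.2,7,0,0,0],[0,0.2,8.2,0,0,0],[0,0.2,9.2,0,0,0],[0,0.2,10,0,0,0],[0,0.2,10,0,0,0]]' | tail -5; python3 - <<'E'
from h import *
T,S=cam('top'),cam('scene')
R=Rt(-27,30); go([.4935,-.2927,.1539],R); p,C,o=cur(); g=p+G*C[:,2]; print(o['force'])
u,v=proj(T,g)[0],proj(S,g)[0]; print(u,v)
f=lambda c,u:cv2.resize(c['img'][int(u[1])-35:int(u[1])+35,int(u[0])-30:int(u[0])+30],(360,420),interpolation=cv2.INTER_CUBIC)
cv2.imwrite('pics/g1.png',np.hstack([f(T,u),f(S,v)]))
E
```

```text
ee_pos: [0.4127, -0.2532, 0.3093]
eef_rot: [3.141, -0.524, -0.471]
force: [0.1, -0.0, 0.1]
grip_width: 0.0938
grip_force: 0.0
row [-0.02, -0.14, 0.01, 0.0, -0.001, 0.001] n>=0.0 grasp [ 0.4931 -0.2941  0.1542] q [-0.64  0.2   1.91  0.17  0.52  1.28] t 1.9
[-0.07358157  0.64701283  0.17520275]
[357.43178907 205.59386679] [157.11487373 202.07630853]
```

View pics/g1.png

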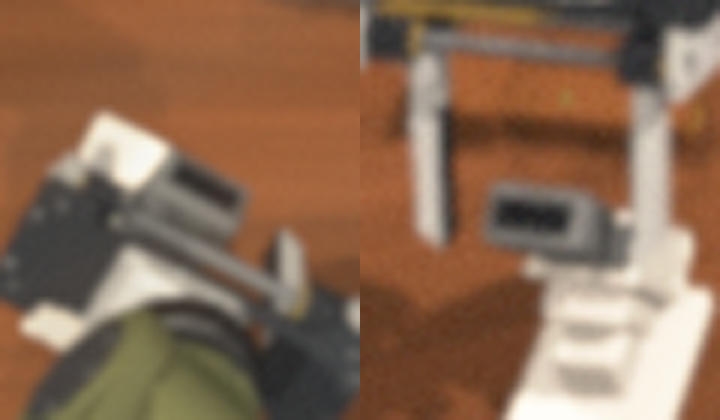

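The fingers straddle the head: the left finger is at (435,240), the right at (640,240) and the head at (490–605,185–260) in the crop. They sit about 1.5 mm off-centre, so I'll correct that and close.

```bash
python3 -m jog '[[0,-0.15,0,0,0,0],[0,-0.15,0,0,0,0],[0,-0.15,0,0,0,0],[0,-0.15,0,0,0,0],[0,-0.15,0,0,0,0],[0,-0.15,0,0,0,0],[0,-0.15,0,0,0,0],[0,-0.15,0,0,0,0]]' 30 20; python3 -m jog '[[0,0,0,0,0,0],[0,0,0,0,0,0]]'
```

```text
time_s: 2.7
ee_pos: [0.4132, -0.2517, 0.3101]
eef_rot: [3.141, -0.525, -0.471]
force: [0.7, 0.4, 1.0]
grip_width: 0.0499
grip_force: 19.9
time_s: 2.9
ee_pos: [0.4133, -0.2517, 0.3101]
eef_rot: [3.141, -0.525, -0.471]
force: [-0.0, 0.6, 0.7]
grip_width: 0.0499
grip_force: 19.9
```

```bash
python3 -m jog '[[0.6,0,-0.35,0,0,0],[1.3,0,-0.75,0,0,0],[2.17,0,-1.25,0,0,0],[3.03,0,-1.75,0,0,0],[3.9,0,-2.25,0,0,0],[4.76,0,-2.75,0,0,0],[5.63,0,-3.25,0,0,0],[5.63,0,-3.25,0,0,0]]';  python3 -m jog '[[0.87,0,-0.5,0,0,0],[1.73,0,-1,0,0,0],[2.6,0,-1.5,0,0,0],[3.46,0,-2,0,0,0],[4.33,0,-2.5,0,0,0],[5.63,0,-3.25,0,0,0],[5.63,0,-3.25,0,0,0]]'
python3 - <<'E'
from h import *
R=Rt(-27,30); T=cam('top');S=cam('scene'); p,C,o=cur(); g=p+G*C[:,2]
cv2.imwrite('pics/lift.png',np.hstack([cv2.resize(c['img'][int(u[1])-45:int(u[1])+45,int(u[0])-33:int(u[0])+33],(396,540),interpolation=cv2.INTER_CUBIC) for c in (T,S) for u in [proj(c,g)[0]]]))
print(proj(T,g),proj(S,g))
# mat pose: scanner centre (.46,.017), yaw 2.5
xs=np.array([np.cos(np.radians(2.5)),np.sin(np.radians(2.5)),0])
g2=np.array([.46,.017,.003])+.057*xs+[0,0,.020]; R2=Rt(2.5,-30)
print(R2[:,2]); go(g2+[0,0,.12],R2)
E
```

```text
time_s: 3.7
ee_pos: [0.4427, -0.2667, 0.3678]
eef_rot: [3.141, -0.527, -0.47]
force: [0.2, 0.3, -0.7]
grip_width: 0.0502
grip_force: 19.9
time_s: 4.4
ee_pos: [0.4717, -0.2814, 0.4246]
eef_rot: [3.141, -0.528, -0.47]
force: [-0.3, 0.5, -1.7]
grip_width: 0.05
grip_force: 19.9
[[375.71948795 183.02271511]] [[141.08725052 194.85454477]]
[-0.49952411 -0.02180969 -0.8660254 ]
row [-7.63, -33.31, 9.82, 0.001, -1.024, -0.538] n>=7.7 grasp [ 0.5516 -0.3221  0.2664] q [-0.61  0.21  1.61  0.1   0.8   1.38] t 4.5
```

View pics/lift.png

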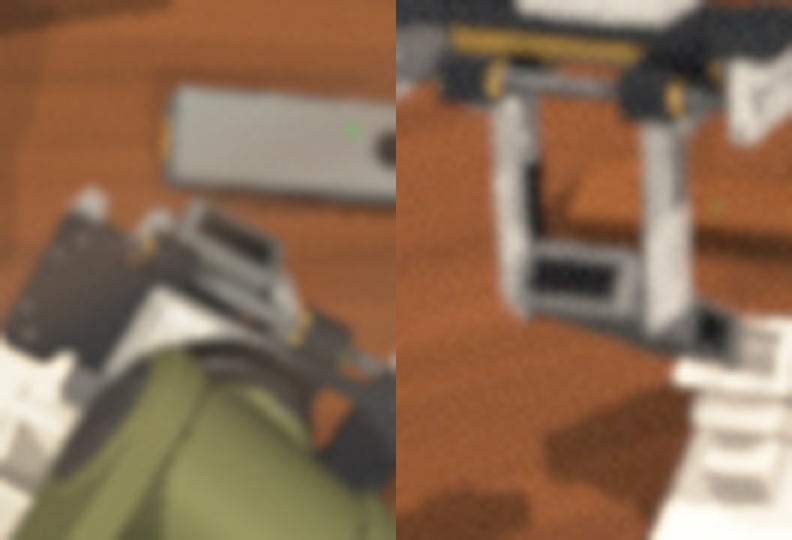

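The scanner is out of the cradle: the window is between the fingers at (575,275) in the right crop and the tail is clear of the socket at (720,345). Next I'll carry it above the mat.

```bash
python3 -m jog '[[-0.4,-2,0.5,0,-0.06,-0.03],[-1.1,-4.8,1.4,0,-0.146,-0.077],[-1.6,-7.1,2.1,0,-0.22,-0.115],[-2.2,-9.5,2.8,0,-0.293,-0.154],[-2.7,-11.9,3.5,0,-0.366,-0.192],[-3.3,-14.3,4.2,0,-0.439,-0.23],[-3.8,-16.7,4.9,0,-0.512,-0.269],[-4.4,-19,5.6,0,-0.585,-0.307]]' - 25 | head -3; python3 - <<'E'
from h import *
xs=np.array([np.cos(np.radians(2.5)),np.sin(np.radians(2.5)),0])
g2=np.array([.46,.017,.003])+.057*xs+[0,0,.020]; R2=Rt(2.5,-30)
go(g2+[0,0,.10],R2)
E
```

```text
time_s: 5.3
ee_pos: [0.5484, -0.1062, 0.3513]
eef_rot: [3.073, 0.078, -0.179]
row [4.01, -14.24, 5.95, 0.001, -0.436, -0.23] n>=3.3 grasp [ 0.5324 -0.1158  0.1719] q [-0.25  0.38  1.54 -0.08  1.29  1.52] t 5.3
```

```bash
python3 -m jog '[[0.6,-2,0.8,0,-0.06,-0.03],[1.1,-4.1,1.7,0,-0.125,-0.066],[1.7,-6.1,2.6,0,-0.187,-0.1],[2.3,-8.1,3.4,0,-0.25,-0.13],[2.9,-10.2,4.2,0,-0.31,-0.164],[3.4,-12.2,5.1,0,-0.374,-0.197],[4,-14.2,5.95,0,-0.436,-0.23],[4,-14.2,5.95,0,-0.436,-0.23]]' | head -3;python3 -m jog '[[0,0,0,0,0,0],[0,0,0,0,0,0]]' ; python3 - <<'E'
from h import *
T,S=cam('top'),cam('scene')
xs=np.array([np.cos(np.radians(2.5)),np.sin(np.radians(2.5)),0])
g2=np.array([.46,.017,.003])+.057*xs+[0,0,.020]; R2=Rt(2.5,-30)
go(g2+[0,0,.01],R2); p,C,o=cur(); g=p+G*C[:,2]
cv2.imwrite('pics/mat1.png',np.hstack([cv2.resize(c['img'][int(u[1])-45:int(u[1])+45,int(u[0])-33:int(u[0])+33],(396,540),interpolation=cv2.INTER_CUBIC) for c in (T,S) for u in [proj(c,g)[0]]]))
print(proj(T,g),proj(S,g))
# nominal scanner corners in scene crop
M=np.c_[xs,np.cross([0,0,1],xs),[0,0,1]]; 
for q in((80,-25,0),(80,25,0),(80,-25,30),(80,25,30),(-80,20,0),(-80,20,26),(80,0,15)):
    X=g+M@(np.array(q)-[57,0,20])*.001; u=proj(S,X)[0]-proj(S,g)[0].astype(int)+[33,45]; print(q,(u*6+[396,0]).round())
E
```

```text
time_s: 6.1
ee_pos: [0.6073, 0.0236, 0.2779]
eef_rot: [3.141, 0.525, 0.045]
time_s: 6.3
ee_pos: [0.607, 0.0212, 0.2807]
eef_rot: [3.14, 0.519, 0.041]
force: [0.1, 0.6, -1.2]
grip_width: 0.0497
grip_force: 24.9
row [4.56, -0.24, 7.96, 0.0, -0.005, -0.003] n>=1.8 grasp [0.5177 0.0172 0.1243] q [-0.02  0.63  1.36 -0.03  1.67  1.51] t 6.4
[[255.90725141 198.14273482]] [[259.85835491 187.97270391]]
(80, -25, 0) [571. 345.]
(80, 25, 0) [659. 318.]
(80, -25, 30) [571. 309.]
(80, 25, 30) [661. 281.]
(-80, 20, 0) [540. 119.]
(-80, 20, 26) [539.  87.]
(80, 0, 15) [616. 313.]
```

View pics/mat1.png

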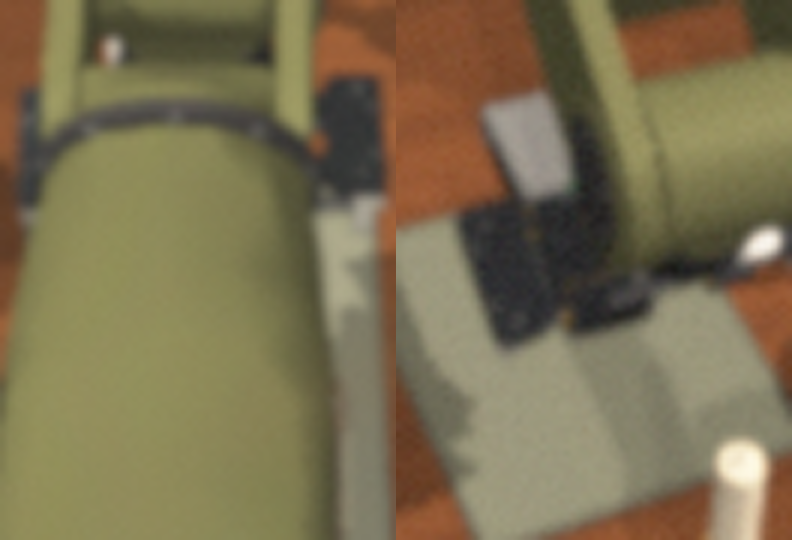

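```bash
python3 -m jog '[[0.8,-0.04,1.4,0,0,0],[1.6,-0.08,2.8,0,0,0],[2.4,-0.12,4.2,0,0,0],[3.1,-0.15,5.4,0,0,0],[3.7,-0.2,6.5,0,-0.003,-0.003],[4.2,-0.22,7.3,0,-0.005,-0.003],[4.5,-0.24,7.9,0,-0.005,-0.003],[4.56,-0.24,7.96,0,-0.005,-0.003]]'; python3 -m jog '[[0.1,0,0.17,0,0,0],[0.2,0,0.35,0,0,0],[0.25,0,0.43,0,0,0],[0.25,0,0.43,0,0,0],[0.25,0,0.43,0,0,0]]'; python3 - <<'E'
from h import *
go([.517,.0195,.023],Rt(2.5,-30))
E
```

```text
time_s: 7.2
ee_pos: [0.607, 0.0242, 0.1878]
eef_rot: [-3.141, 0.526, 0.045]
force: [-0.2, -0.1, -1.9]
grip_width: 0.0498
grip_force: 24.9
time_s: 7.7
ee_pos: [0.6072, 0.0241, 0.1838]
eef_rot: [-3.141, 0.525, 0.045]
force: [-0.4, 0.6, -2.2]
grip_width: 0.0498
grip_force: 24.9
row [0.22, 0.07, 0.4, 0.001, 0.002, 0.001] n>=0.1 grasp [0.5168 0.0201 0.0277] q [-0.02  0.76  1.4  -0.03  1.51  1.52] t 7.7
```

```bash
for i in 1; do python3 -m jog '[[0.05,0,0.09,0,0,0],[0.1,0,0.17,0,0,0],[0.1,0,0.17,0,0,0],[0.1,0,0.17,0,0,0]]' | sed -n 2,4p; python3 -m jog '[[0.05,0,0.09,0,0,0],[0.05,0,0.09,0,0,0],[0.05,0,0.09,0,0,0]]'| sed -n 2,4p; python3 -m jog '[[0.05,0,0.09,0,0,0],[0.05,0,0.09,0,0,0],[0.05,0,0.09,0,0,0]]'| sed -n 2,4p; done
```

```text
ee_pos: [0.6071, 0.0241, 0.1816]
eef_rot: [-3.141, 0.526, 0.045]
force: [0.4, 0.4, -1.8]
ee_pos: [0.6071, 0.0242, 0.1806]
eef_rot: [-3.141, 0.526, 0.045]
force: [0.1, -0.5, -2.1]
ee_pos: [0.6072, 0.0242, 0.1797]
eef_rot: [-3.141, 0.525, 0.045]
force: [0.1, -0.5, 0.2]
```

```bash
python3 -m jog '[[0.03,0,0.05,0,0,0],[0.03,0,0.05,0,0,0],[0.03,0,0.05,0,0,0]]' | sed -n 2,4p; python3 -m jog '[[0.03,0,0.05,0,0,0],[0.03,0,0.05,0,0,0],[0.03,0,0.05,0,0,0]]'| sed -n 2,4p;  python3 - <<'E'
from h import *
p,C,o=cur(); print(o['force'],o['moment'],p+G*C[:,2])
E
```

```text
ee_pos: [0.6072, 0.0242, 0.1793]
eef_rot: [-3.141, 0.525, 0.045]
force: [-1.0, 0.6, 6.0]
ee_pos: [0.6072, 0.0242, 0.1791]
eef_rot: [-3.141, 0.525, 0.045]
force: [-1.0, -0.8, 8.5]
[-1.02255183 -0.77720854  8.50520378] [ 0.00297581  0.72305515 -0.00995829] [0.51686937 0.02011123 0.02300519]
```

```bash
python3 -m jog '[[-0.03,0,-0.06,0,0,0],[-0.03,0,-0.06,0,0,0]]' - 8 | sed -n 2,6p; python3 -m jog '[[0,0,0,0,0,0],[0,0,0,0,0,0],[0,0,0,0,0,0],[0,0,0,0,0,0],[0,0,0,0,0,0]]' 80 ; python3 -m jog '[[0,0,-0.5,0,0,0],[0,0,-1.5,0,0,0],[0,0,-3,0,0,0],[0,0,-5,0,0,0],[0,0,-7.5,0,0,0],[0,0,-10,0,0,0],[0,0,-10,0,0,0]]' 100; python3 - <<'E'
from h import *
T,S=cam('top'),cam('scene')
f=lambda c,u:cv2.resize(c['img'][int(u[1])-45:int(u[1])+45,int(u[0])-33:int(u[0])+33],(396,540),interpolation=cv2.INTER_CUBIC)
cv2.imwrite('pics/mat2.png',np.hstack([f(T,proj(T,[.46,.02,.02])[0]),f(S,proj(S,[.46,.02,.02])[0])]))
print(proj(T,[.46,.02,.02])[0].astype(int),proj(S,[.46,.02,.02])[0].astype(int))
E
```

```text
ee_pos: [0.6072, 0.0241, 0.1793]
eef_rot: [-3.141, 0.525, 0.045]
force: [0.1, -1.4, 5.5]
grip_width: 0.0499
grip_force: 10.8
time_s: 10.0
ee_pos: [0.6073, 0.0242, 0.1793]
eef_rot: [-3.141, 0.525, 0.045]
force: [0.5, 0.9, 5.6]
grip_width: 0.0753
grip_force: 3.1
time_s: 10.7
ee_pos: [0.6586, 0.0265, 0.269]
eef_rot: [3.142, 0.52, 0.045]
force: [-0.1, 0.4, -0.2]
grip_width: 0.0939
grip_force: 0.0
[255 217] [254 195]
```

View pics/mat2.png

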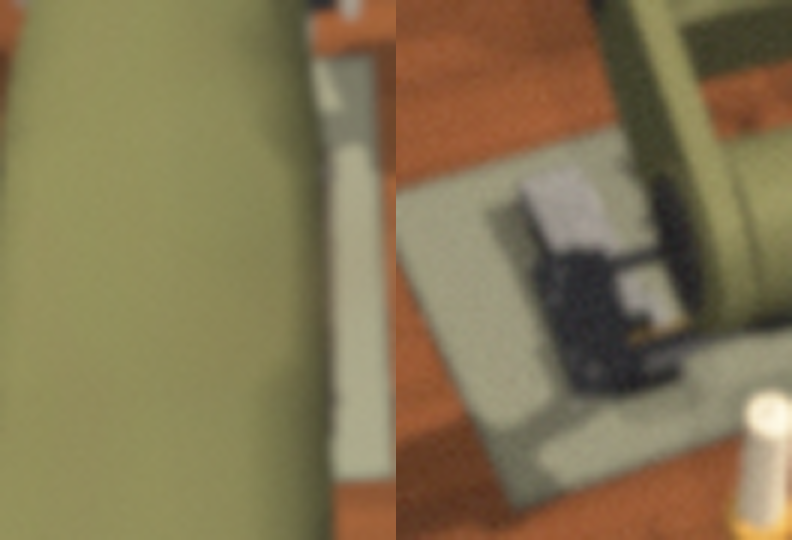

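```bash
python3 - <<'E'
from h import *
S=load('scene')
for p in((525,185),(580,165)): print(atz(S,(221+(p[0]-396)/6-.4,150+p[1]/6-.4),.029))
xs=np.array([np.cos(np.radians(2.6)),np.sin(np.radians(2.6)),0]); o=np.array([.5169,.0201,.003])-.057*xs; print('origin',o, 'tail',o-.08*xs)
go(o-.010*xs+[0,0,.0215+.10],Rt(2.6,0))
E
```

```text
[ 0.38806266 -0.00160437  0.029     ]
[0.38370854 0.03439605 0.029     ]
origin [0.45995868 0.01751431 0.003     ] tail [0.38004103 0.01388527 0.003     ]
row [-19.93, -0.0, 6.97, -0.0, 0.525, -0.0] n>=4.2 grasp [0.5668 0.0224 0.1092] q [-0.01  0.76  1.19 -0.03  1.72  1.52] t 10.8
```

```bash
python3 -m jog '[[-4,0,1,0,0.1,0],[-8,0,2,0,0.2,0],[-12,0,3.5,0,0.3,0],[-16,0,5,0,0.4,0],[-19.7,0,6.9,0,0.525,0],[-19.7,0,6.9,0,0.525,0],[-19.7,0,6.9,0,0.525,0]]' | head -3; python3 - <<'E'
from h import *
xs=np.array([np.cos(np.radians(2.6)),np.sin(np.radians(2.6)),0]); o=np.array([.462,.0174,.003])
go(o-.010*xs+[0,0,.022],Rt(2.6,0))
E
```

```text
time_s: 11.5
ee_pos: [0.4518, 0.0171, 0.3046]
eef_rot: [-3.141, 0.001, 0.045]
row [0.03, 0.02, 9.92, -0.0, 0.001, -0.0] n>=2.0 grasp [0.4516 0.0172 0.1242] q [-0.04  0.2   1.9   0.    1.04  1.48] t 11.5
```

```bash
python3 -m jog '[[0,0,2.5,0,0,0],[0,0,5,0,0,0],[0,0,7,0,0,0],[0,0,8.4,0,0,0],[0,0,9.2,0,0,0],[0,0,9.6,0,0,0],[0,0,9.8,0,0,0],[0,0,9.8,0,0,0]]'; python3 -m jog '[[0,0,0,0,0,0],[0,0,0,0,0,0],[0,0,0,0,0,0],[0,0,0,0,0,0],[0,0,0,0,0,0],[0,0,0,0,0,0],[0,0,0,0,0,0],[0,0,0,0,0,0]]' 20 20;python3 -m jog '[[0,0,0,0,0,0],[0,0,0,0,0,0]]' | tail -4; python3 - <<'E'
from h import *
p,C,o=cur(); print(o['force'],o['moment'],p+G*C[:,2])
E
```

```text
time_s: 12.3
ee_pos: [0.4527, 0.0172, 0.2069]
eef_rot: [-3.141, 0.0, 0.045]
force: [1.1, 0.4, 0.1]
grip_width: 0.0938
grip_force: 0.0
time_s: 13.1
ee_pos: [0.4524, 0.0172, 0.2067]
eef_rot: [-3.141, 0.0, 0.045]
force: [0.7, -0.3, 0.2]
grip_width: 0.0398
grip_force: 20.0
eef_rot: [-3.141, 0.0, 0.045]
force: [0.1, 0.6, 0.3]
grip_width: 0.0397
grip_force: 20.0
[0.14189549 0.63755779 0.25627363] [0.09067251 0.03639102 0.00873381] [0.45232488 0.01719603 0.02629948]
```

```bash
python3 -m jog '[[0,0,-0.5,0,0,0],[0,0,-1.5,0,0,0],[0,0,-3,0,0,0],[0,0,-5,0,0,0],[0,0,-7.5,0,0,0],[0,0,-10.5,0,0,0],[0,0,-13.5,0,0,0],[0,0,-15,0,0,0]]' - 25; python3 - <<'E'
from h import *
go([.49,.128,.20],Rt(3,0)); p,C,o=cur(); g=p+G*C[:,2]; S=cam('scene')
f=lambda c,u:cv2.resize(c['img'][int(u[1])-40:int(u[1])+40,int(u[0])-40:int(u[0])+40],(560,560),interpolation=cv2.INTER_CUBIC)
u=proj(S,g)[0]; print(u); cv2.imwrite('pics/hand.png',f(S,u))
M=C@np.diag([1,-1,-1.])
for q in((80,-25,0),(80,25,0),(80,-25,30),(80,25,30),(30,-25,30),(80,0,15),(-80,20,26),(-80,-20,26)):
    X=g+M@(np.array(q)-[-10,0,23.3])*.001; print(q,((proj(S,X)[0]-u.astype(int)+40)*7).round())
E
```

```text
time_s: 14.1
ee_pos: [0.4523, 0.0171, 0.3599]
eef_rot: [3.142, -0.003, 0.045]
force: [0.5, -0.8, -2.4]
grip_width: 0.0397
grip_force: 25.0
row [4.27, -10.9, -2.03, 0.0, -0.003, -0.007] n>=2.4 grasp [0.4529 0.0172 0.1795] q [-0.04  0.13  1.84  0.    1.17  1.48] t 14.1
[253.05491094 161.74653242]
(80, -25, 0) [304. 476.]
(80, 25, 0) [410. 444.]
(80, -25, 30) [305. 431.]
(80, 25, 30) [413. 398.]
(30, -25, 30) [261. 351.]
(80, 0, 15) [358. 437.]
(-80, 20, 26) [264. 170.]
(-80, -20, 26) [184. 192.]
```

View pics/hand.png

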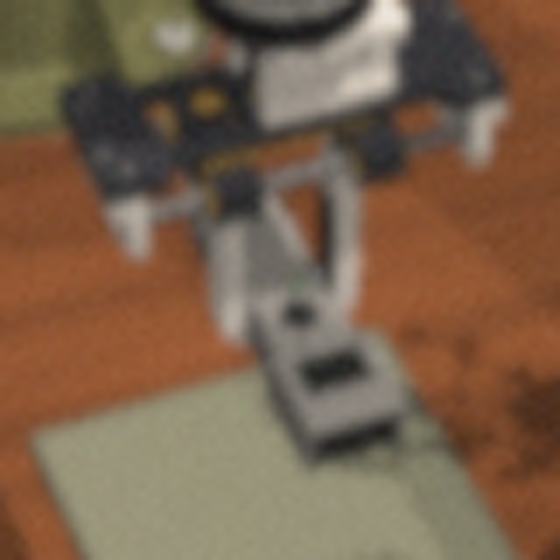

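In the crop the scanner hangs level in the hand, button up. The head is at (265–405,300–460), matching the prediction to about a pixel, and the window is at about (357,445) with the fingers behind the head.

```bash
python3 -m jog '[[0.5,-1.3,-0.3,0,0,0],[1.2,-3,-0.6,0,0,0],[2,-5,-1,0,0,0],[2.8,-7,-1.4,0,0,0],[3.5,-9,-1.7,0,0,0],[4.1,-10.4,-2,0,-0.003,-0.007],[4.3,-10.9,-2,0,-0.003,-0.007],[4.3,-10.9,-2,0,-0.003,-0.007]]' | head -3; python3 - <<'E'
from h import *
y,e=np.radians(3),np.radians(28)
n=np.array([-np.cos(e)*np.cos(y),-np.cos(e)*np.sin(y),np.sin(e)])
R=Rt(3,-28); L=np.array([.752,.1365,.063]); g=L+.1*n+.090*n-R[:,2]*.0083
print(g,-R[:,0],n); go(g,R)
E
```

```text
time_s: 14.95
ee_pos: [0.4906, 0.1284, 0.3761]
eef_rot: [-3.141, 0.004, 0.053]
[0.58836114 0.12792405 0.15952806] [-0.88173754 -0.04620991  0.46947156] [-0.88173754 -0.04620991  0.46947156]
row [18.26, 0.57, 5.65, 0.0, -0.484, 0.001] n>=3.8 grasp [0.4898 0.1284 0.1957] q [0.18 0.23 1.68 0.   1.24 1.7 ] t 14.9
```

```bash
python3 -m jog '[[1.5,0,0.4,0,-0.04,0],[4,0.1,1.2,0,-0.11,0],[7,0.2,2.1,0,-0.19,0],[10,0.3,3,0,-0.27,0],[13,0.4,4,0,-0.35,0],[15.5,0.5,4.8,0,-0.42,0],[17.5,0.55,5.4,0,-0.465,0],[18.26,0.57,5.65,0,-0.484,0]]' | head -3;  python3 -m jog '[[0,0,0,0,0,0],[0,0,0,0,0,0],[0,0,0,0,0,0]]';python3 - <<'E'
from h import *
y,e=np.radians(3),np.radians(28)
n=np.array([-np.cos(e)*np.cos(y),-np.cos(e)*np.sin(y),np.sin(e)])
R=Rt(3,-28); L=np.array([.752,.1365,.063]); g=L+.1*n+.090*n-R[:,2]*.0083
go(g,R); p,C,o=cur(); g=p+G*C[:,2]; S,T=cam('scene'),cam('top'); M=C@np.diag([1,-1,-1.]); print(o['force'])
w=g+M@np.array([90,0,-8.3])*.001; print('window',w,'hit dist along beam',np.linalg.norm(w-L))
cv2.imwrite('pics/scan.png',np.hstack([cv2.resize(c['img'][int(u[1])-45:int(u[1])+45,int(u[0])-33:int(u[0])+33],(396,540),interpolation=cv2.INTER_CUBIC) for c in (T,S) for u in [proj(c,w)[0]]]))
for q in((80,-25,30),(80,25,30),(30,-25,30),(30,25,30)):
    X=g+M@(np.array(q)-[-10,0,23.3])*.001; u=proj(S,X)[0]-proj(S,w)[0].astype(int)+[33,45]; print(q,(u*6+[396,0]).round())
for q in((80,-25,30),(80,25,30)):
    X=g+M@(np.array(q)-[-10,0,23.3])*.001; u=proj(T,X)[0]-proj(T,w)[0].astype(int)+[33,45]; print('T',q,(u*6).round())
E
```

```text
time_s: 15.75
ee_pos: [0.6742, 0.1306, 0.3176]
eef_rot: [-3.141, 0.491, 0.051]
time_s: 16.05
ee_pos: [0.6726, 0.1315, 0.3201]
eef_rot: [-3.141, 0.486, 0.052]
force: [-0.6, 0.7, -1.4]
grip_width: 0.0394
grip_force: 25.0
row [0.1, -0.08, 0.09, -0.001, -0.002, -0.0] n>=0.0 grasp [0.5883 0.1272 0.1606] q [0.14 0.76 1.05 0.04 1.82 1.65] t 16.1
[-0.61306646  0.73196033 -1.36028056]
window [0.66390835 0.13113441 0.11120484] hit dist along beam 0.10056160165168937
(80, -25, 30) [559. 282.]
(80, 25, 30) [648. 251.]
(30, -25, 30) [523. 187.]
(30, 25, 30) [612. 157.]
T (80, -25, 30) [245. 254.]
T (80, 25, 30) [151. 260.]
```

View pics/scan.png

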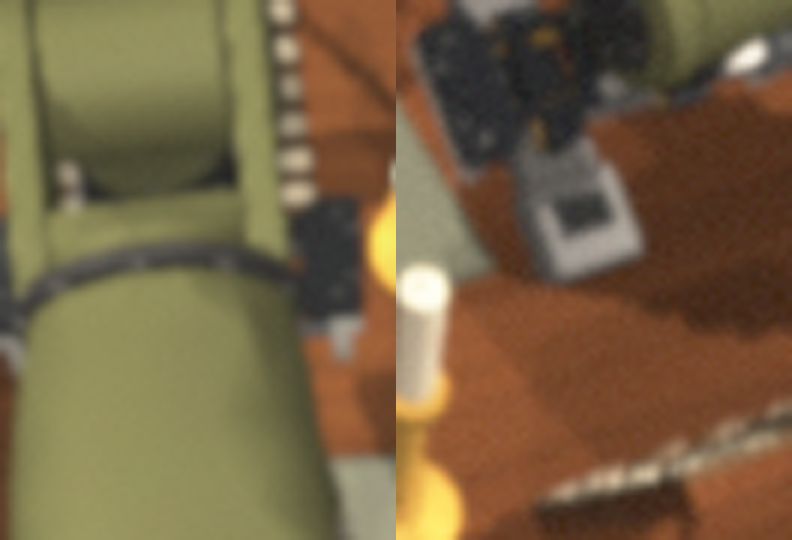

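The head points down at the label: its front edge runs (550,278) to (640,245) in the right crop, within about 1.5 px of the prediction. The candle and frame are clear. I'll trim slightly and hold.

```bash
python3 -m jog '[[0.1,-0.1,0.1,0,0,0],[0.1,-0.1,0.1,0,0,0],[0.1,-0.1,0.1,0,0,0],[0.1,-0.1,0.1,0,0,0],[0.1,-0.1,0.1,0,0,0],[0.1,-0.1,0.1,0,0,0],[0.1,-0.1,0.1,0,0,0],[0.1,-0.1,0.1,0,0,0]]' | head -3
python3 -m jog '[[0,0,0,0,0,0],[0,0,0,0,0,0],[0,0,0,0,0,0],[0,0,0,0,0,0],[0,0,0,0,0,0],[0,0,0,0,0,0],[0,0,0,0,0,0],[0,0,0,0,0,0]]' | head -3
python3 -m jog '[[0,0,0,0,0,0],[0,0,0,0,0,0],[0,0,0,0,0,0],[0,0,0,0,0,0],[0,0,0,0,0,0],[0,0,0,0,0,0],[0,0,0,0,0,0],[0,0,0,0,0,0]]' | head -3
python3 -m jog '[[0,0,0,0,0,0],[0,0,0,0,0,0],[0,0,0,0,0,0],[0,0,0,0,0,0],[0,0,0,0,0,0],[0,0,0,0,0,0],[0,0,0,0,0,0],[0,0,0,0,0,0]]' | head -3
python3 - <<'E'
from h import *
go([.49,.128,.20],Rt(3,0))
E
```

```text
time_s: 16.95
ee_pos: [0.6734, 0.1328, 0.3182]
eef_rot: [-3.141, 0.487, 0.052]
time_s: 17.75
ee_pos: [0.6733, 0.1328, 0.3182]
eef_rot: [-3.141, 0.487, 0.052]
time_s: 18.55
ee_pos: [0.6733, 0.1328, 0.3182]
eef_rot: [-3.141, 0.487, 0.052]
time_s: 19.35
ee_pos: [0.6733, 0.1328, 0.3182]
eef_rot: [-3.141, 0.487, 0.052]
row [-19.11, -0.48, 3.09, -0.0, 0.487, -0.0] n>=3.9 grasp [0.589  0.1284 0.1588] q [0.14 0.76 1.05 0.04 1.82 1.66] t 19.4
```

```bash
python3 -m jog '[[-1.5,0,0.2,0,0.04,0],[-4,-0.1,0.6,0,0.1,0],[-7,-0.2,1.1,0,0.18,0],[-10,-0.25,1.6,0,0.25,0],[-13,-0.3,2.1,0,0.33,0],[-16,-0.4,2.6,0,0.41,0],[-18.5,-0.5,3,0,0.47,0],[-19.1,-0.5,3.1,0,0.487,0]]' | head -3; python3 -m jog '[[0,0,0,0,0,0]]' | head -1; python3 - <<'E'
from h import *
go([.4523,.0172,.1263],Rt(2.6,0))
E
```

```text
time_s: 20.15
ee_pos: [0.4884, 0.1283, 0.3817]
eef_rot: [-3.141, -0.003, 0.053]
time_s: 20.25
row [-4.34, 10.9, 7.42, -0.0, -0.0, 0.007] n>=2.8 grasp [0.4899 0.1283 0.2006] q [0.18 0.22 1.67 0.   1.24 1.7 ] t 20.2
```

```bash
python3 -m jog '[[-0.5,1.3,0.6,0,0,0],[-1.2,3,1.7,0,0,0],[-2,5,3,0,0,0],[-2.8,7,4.4,0,0,0],[-3.5,9,5.9,0,0,0.007],[-4.1,10.4,7,0,0,0.007],[-4.3,10.9,7.4,0,0,0.007],[-4.3,10.9,7.4,0,0,0.007]]' | head -3; python3 -m jog '[[0,0,1.5,0,0,0],[0,0,3.3,0,0,0],[0,0,5.2,0,0,0],[0,0,7,0,0,0],[0,0,8.3,0,0,0],[0,0,9.2,0,0,0],[0,0,9.5,0,0,0],[0,0,9.5,0,0,0]]'; python3 - <<'E'
from h import *
go([.4523,.0172,.0263],Rt(2.6,0))
E
```

```text
time_s: 21.05
ee_pos: [0.453, 0.0164, 0.3055]
eef_rot: [-3.141, 0.003, 0.044]
time_s: 21.85
ee_pos: [0.453, 0.0173, 0.2114]
eef_rot: [-3.141, 0.001, 0.045]
force: [-0.9, 1.2, -1.4]
grip_width: 0.0401
grip_force: 25.0
row [-0.07, 0.01, 0.47, -0.0, 0.001, -0.0] n>=0.1 grasp [0.4529 0.0174 0.031 ] q [-0.04  0.37  1.95  0.    0.82  1.48] t 21.9
```

```bash
python3 -m jog '[[0,0,0.1,0,0,0],[0,0,0.2,0,0,0],[0,0,0.3,0,0,0],[0,0,0.35,0,0,0],[0,0,0.35,0,0,0]]'|sed -n 2,4p;python3 -m jog '[[0,0,0.05,0,0,0],[0,0,0.05,0,0,0],[0,0,0.05,0,0,0]]'|sed -n 2,4p;python3 -m jog '[[0,0,0.05,0,0,0],[0,0,0.05,0,0,0],[0,0,0.05,0,0,0]]'|sed -n 2,4p
```

```text
ee_pos: [0.4527, 0.0172, 0.2078]
eef_rot: [-3.141, 0.0, 0.045]
force: [-0.1, -0.0, -2.4]
ee_pos: [0.4527, 0.0172, 0.2073]
eef_rot: [-3.141, 0.0, 0.045]
force: [0.0, -0.6, -2.0]
ee_pos: [0.4527, 0.0172, 0.2068]
eef_rot: [-3.141, 0.0, 0.045]
force: [-0.5, -0.6, -1.4]
```

```bash
python3 -m jog '[[0,0,0.04,0,0,0],[0,0,0.04,0,0,0],[0,0,0.04,0,0,0]]' - 8|sed -n 2,6p;python3 -m jog '[[0,0,0,0,0,0],[0,0,0,0,0,0],[0,0,0,0,0,0],[0,0,0,0,0,0],[0,0,0,0,0,0]]' 85
```

```text
ee_pos: [0.4527, 0.0172, 0.2067]
eef_rot: [-3.141, 0.0, 0.045]
force: [-2.3, 0.0, 6.2]
grip_width: 0.0399
grip_force: 8.0
time_s: 23.75
ee_pos: [0.4527, 0.0172, 0.2064]
eef_rot: [-3.141, 0.0, 0.045]
force: [-0.7, 1.0, -0.6]
grip_width: 0.0768
grip_force: 0.0
```

Contact was felt and the scanner released with no residual force. I'll retreat upward and off to one side for a clear look.

```bash
python3 -m jog '[[0,0,-0.5,0,0,0],[0,0,-2,0,0,0],[0,0,-4.5,0,0,0],[0,0,-8,0,0,0],[0,0,-12,0,0,0],[0,0,-16,0,0,0],[0,0,-19,0,0,0],[0,0,-20,0,0,0]]' 100 | head -3; python3 -m jog '[[-2,5,0,0,0,0],[-4,10,0,0,0,0],[-6,15,0,0,0,0],[-8,20,0,0,0,0],[-8,25,0,0,0,0],[-8,29,0,0,0,0],[-8,30,0,0,0,0],[-8,30,0,0,0,0]]'; python3 -m jog '[[0,0,0,0,0,0],[0,0,0,0,0,0],[0,0,0,0,0,0]]' | head -2; python3 - <<'E'
from h import *
T=cam('top');S=cam('scene')
cv2.imwrite('pics/end.png',np.hstack([cv2.resize(T['img'][85:265,140:330],(422,400)),cv2.resize(S['img'][120:300,180:350],(378,400))]))
E
```

```text
time_s: 24.55
ee_pos: [0.4527, 0.0171, 0.4097]
eef_rot: [3.141, -0.004, 0.045]
time_s: 25.35
ee_pos: [0.3861, -0.2876, 0.4051]
eef_rot: [-3.14, 0.002, 0.043]
force: [-0.4, -0.1, -0.2]
grip_width: 0.0938
grip_force: 0.0
time_s: 25.65
ee_pos: [0.3866, -0.285, 0.4065]
```

View pics/end.png

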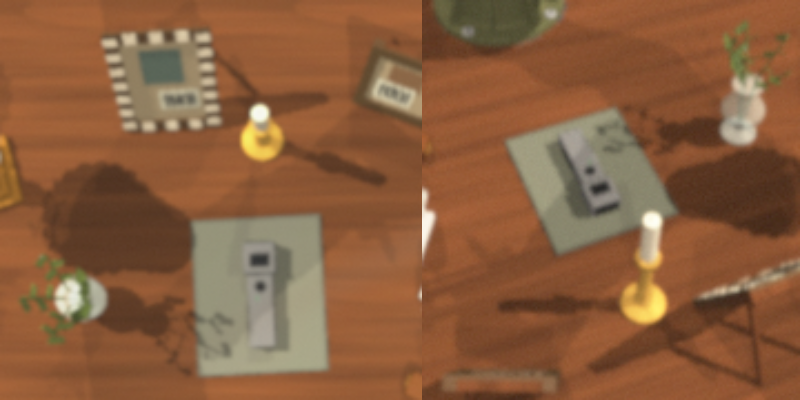

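The scanner lies button side up, well inside the mat: head at (260,255), tail at (263,346) in the left crop. The frames, vase, candle and lamp are unmoved. One check remains: that the scan distance held up, using where the scanner now lies.

```bash
python3 - <<'E'
from h import *
T=load('top'); k=190/422; 
f=lambda x,y,z:atz(T,(140+x*k-.3,85+y*180/400-.3,),z)
h,t=f(259,242,.033),f(263,347,.029); d=h-t; print(h,t,np.linalg.norm(d),np.degrees(np.arctan2(d[1],d[0])),'nominal window',.4527+.09,.0172+.09*.045)
print('label',f(181,99.5,.063))
E
```

```text
[0.53850378 0.01781147 0.033     ] [0.38082347 0.01152148 0.029     ] 0.1578564116130718 2.2843642479343726 nominal window 0.5427 0.021249999999999998
label [0.75089368 0.1350129  0.063     ]
```

```bash
python3 -c "
from station import ctrl
print(ctrl.hand_in())"
```

```text
the job is handed in; nothing more can be done
None
```

The job is handed in: I laid the scanner on the mat, took it again by the grip, held it at the tall frame's label for about 2.4 s with the window about 10 cm away by measurement, and laid it back button side up; the hand-in returned no verdict.

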